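# Teach the hardness comparator its reference block

### The arm

A 6-joint arm with a two-finger parallel gripper is mounted at the origin on a cart in front of the work surface, level with it; the furniture and walls round the work are solid. World frame = base frame: x ahead of the robot, y to its left, z up, the work surface at z = 0. Lengths are in mm, angles in rad, forces in N, time in s.
With the tool pointing down it reaches from about 300 to 775 mm from the base axis. Payload 14.6 kg.
Tool frame: the origin (TCP) lies at the very end of the fingers, on their centre line; the grasp point (between the pads) lies 19 mm behind it (grip_point_offset is the distance from the TCP to the grasp point, in mm); z points along the fingers, y is the line along which they close (so a half turn about z gives the same grasp; the last joint's range is limited). The gripper opens to 94 mm and grips with 3 to 60 N. Pads are 16 mm wide; open, the fingers measure 119 mm over their backs; the gripper's body (75 mm by 177 mm) begins 78 mm behind the grasp point.
Start: joints at [1.078, 0.3, 1.521, -0, 1.321, -0.067], TCP at [227.173, 500.881, 205.446] pointing down, gripper open.
Joint ranges: [-3.03, 3.03], [-0.79, 2.21], [0.23, 2.52], [-1.04, 4.18], [0, 3.07], [-2.55, 2.55]. Speed limits (rad/s): [2.22, 2.22, 2.57, 3.14, 3.14, 3.14].

### API

Orientations are given as [roll, pitch, yaw] about the fixed x, y, z axes, in that order (R = Rz(yaw) Ry(pitch) Rx(roll)).
In Python, from cell import read_state, camera, camera_info, sign_off, grip_point_offset gives the robot as it stands.
- The arm moves only by the shell command python3 -m handwheel 'ROWS' [FORCE]. ROWS is text: rows parted by semicolons, each of 5 numbers parted by spaces: the shift along the world's x, y, z in units of 40 mm (1.0 is 40 mm), then the turn about the world's z in units of 5 degrees (1.0 is 5 degrees), then the closure, from 0 (fully open) to 1 (shut). In form: dx dy dz yaw gripper; .... A call has 1 to 12 rows; each row shifts and turns the commanded pose from where the row before left it; what a row does not reach is not made up. A row lasts 1/12 s, in which the tool goes at most 41.7 mm and 7.16 degrees, less where a joint would pass 70% of its speed; a pose out of reach is approached as far as the arm can. A call is refused whole if a number of a shift passes 1 or a number of a turn 1, either way. A call with a gripper value outside its range is refused whole. The fingers move at their own pace and stop on an object; FORCE is the grip in N (left out, the last holds). Time passes only in rows, so rows that do not move let the fingers close. It gives the time, the measured TCP pose, the force, the opening and the grip force at its end, in the units of the state.
- read_state(): the state, without advancing time (a new reading comes with each control period).
- camera(name): name is "side" or "top" or "wrist"; returns (picture, depth): 400x640x3 uint8, red, green, blue; 400x640 float32, mm along the optical axis (not along the pixel's ray), 0 where there is no reading.
- camera_info(name): a dict with "intrinsics" (3x3 intrinsics, pixels), "k1" (the pictures are not rectified: a ray, as slopes to the right and down, at radius r is drawn at 1 + k1 r^2 times it, then the intrinsics apply), "world_from_camera" (4x4, takes a point from camera to world coordinates). Camera axes: x right, y down, z forward; pixel columns grow to the right and rows downward; lengths in mm; the calibration is good to about 2 mm. A picture is of the moment at which its call begins: read the wrist's pose just before it. camera_info takes no time and is no camera call; for the wrist camera it gives the pose at the moment of the call.
- sign_off(): hands the job in; it is judged then, once.
The state is a dict: "clock": time; "joints": joint angles; "qd": joint speeds; "effort": joint torques, N m; "eef_pos": TCP position; "eef_rot": TCP orientation; "wrist_force": force on the tool from outside, world axes, zero at the start; "moment": the same for the moment, N m; "finger_gap": finger opening in mm; "finger_force": force on a finger pad.
Only numpy, scipy, OpenCV 4.12 (cv2) and the standard library are available. Lean on these libraries where they do the work, as an engineer would, in place of code of your own. Each camera call takes 0.05 s, during which the arm holds its last target. There are 200 camera calls.

### The job

Teach the small bench comparator its reference: set the square hardness reference block flat in the nest of dowel pins, let go of it and swing the clamp lever fully home over it. Then take the thin screwdriver out of the tool stand, push its tip down through the reset hole beside the lever's pivot and hold the recessed key fully down: the job finishes with the screwdriver still gripped and the key still held down. Do not shift the round reference block, and leave the thick nut driver in the stand.

Things in the scene. Friction and masses are not known exactly. Their poses are not given: they have to be found in the camera images.
- block_center (a point): Centre of the loose square hardness reference block: ground steel plate, 44 x 44 mm and 12 mm thick, 0.2 kg, lying flat on the worktop. x and y run along its edges, z up; the point lies 6 mm above its underside.
- round_block (a point): Centre of the loose round reference block (steel disc, 53 mm diameter, 12 mm thick), a bystander that lies near the square one.
- comparator: The comparator, a fixed grey box 135 mm (its x) by 145 mm (its y), flat deck 50 mm above the worktop; origin under its middle at worktop height. Its axes, shared by its points: x away from the robot, y to the left, z up, turned by the box's yaw.
- nest (a point): Centre of the nest, at deck height: a 46.5 mm square (sides along x and y) between eight upright steel dowel pins, 6 mm diameter, domed, 9 mm high, two on each side, 37 mm apart (31 mm gap for a fingertip). The block sits on the deck between them with 1.2 mm play on each side. Within 30 mm nothing else stands above the deck while the lever is open.
- lever_pivot (a point): Axis of the clamp lever, 14 mm above the deck, 48 mm to the +y side of the nest centre. Hub of 11 mm radius, its screw head 26 mm above the deck.
- lever_post (a point): Middle of the lever's upright black post (12 mm diameter, 22 mm high, from 21 to 43 mm above the deck), 50 mm from the pivot axis. The lever arm is a 16 mm wide steel bar, 14 to 21 mm above the deck, from the hub to 8 mm beyond the post; it clears a seated block by 2 mm and strikes one that is not seated.
- clamp_lever (a joint): Angle of the clamp lever about its upright axis, rad: 0 open (arm points to the comparator's -x, over the reset hole), growing counter-clockwise seen from above to 1.571, the stop, fully home (arm points to -y, post over the middle of the nest). Stiff with friction: about 2 N at the post moves it, and it stays where it is left. It starts open or nearly so.
- reset_hole (a point): Centre of the mouth of the reset hole in the deck, at deck height: a round vertical hole of 10 mm diameter, 32 mm from the lever pivot to the -x side, with a thin steel bezel 1.4 mm high. Free from above once the lever is home.
- key_top (a point): Centre of the top of the recessed key inside the reset hole: 8.4 mm diameter, 15 mm below the deck when released.
- reset_key (a joint): Travel of the recessed key, m: 0 released, 0.004 fully down. It is sprung: starts to move at about 1.6 N and is fully down at 4.8 N, then hard against its stop; it springs back when let go.
- driver_grip (a point): Centre of the screwdriver's handle. Square-section handle 22 x 23 mm, 75 mm long, sides along this point's x and y; below it a thin round steel shaft, 5 mm diameter, 85 mm long; 0.07 kg. It hangs upright in the stand, shaft down, the handle resting on the top plate; z up along the shaft. Handle 37.5 mm below to above this point.
- driver_tip (a point): Tip of the screwdriver's shaft, 122.5 mm below driver_grip.
- nut_driver_grip (a point): Centre of the handle of the other driver in the stand, a bystander: stubby round handle of 25 mm diameter and 50 mm length, its top 150 mm above the worktop; thick 11.5 mm shaft, 78 mm long, that does not fit the reset hole.
- stand_top (a point): Centre of the top plate of the fixed aluminium tool stand, at its upper face, 100 mm above the worktop; plate 46 mm (x) by 122 mm (y) with two 14 mm holes at y = -37 and +37 mm, either of which may hold the screwdriver. The shaft must be drawn up 90 mm to clear it.
There are look-alikes about, which are no part of the job. Leave any turquoise look-alike of the part that bears driver_grip alone.

How it is judged (in metres and radians):
On the way, in this order (a step that is already met when the one before it is completed fails the run):
1. the square block lies flat in the nest, let go (horizontal distance between block_center and nest below 0.003 m and z of block_center in the frame of nest below 0.008 m and angle between block_center's own z axis and vertical below 0.06 rad and contact force between the fingers and square_block below 0.1 N), for 0.2 s.
2. the clamp lever is fully home over the seated block (horizontal distance between block_center and nest below 0.003 m and z of block_center in the frame of nest below 0.008 m and angle between block_center's own z axis and vertical below 0.06 rad and value of joint clamp_lever above 1.48 rad), for 0.2 s.
At the end, for the whole second after the job is handed in: The square block sits flat in the nest (within 3 mm of its centre, on the deck), the clamp lever is within 5 degrees of its stop, and the gripper still holds the screwdriver with its tip on the recessed key, which is down by more than 3 of its 4 mm (all of step 2 and value of joint reset_key above 0.003 m and distance between driver_tip and key_top below 0.006 m and contact force between the fingers and driver above 2 N); the arm keeps its last pose, push and grip.
It fails at once if the round reference block shifted by more than 30 mm (distance of round_block from where it was at the start of the episode above 0.03 m).
It fails at once if the nut driver shifted by more than 30 mm (distance of nut_driver_grip from where it was at the start of the episode above 0.03 m).
It also fails if it takes over 72 s, if anything falls off the work surface, if the arm or the gripper's body presses on something with over 40 N, if the wrist force passes 120 N, or if a joint passes its speed limit or range.

## Working session

There is one attempt and no reset: what is moved stays moved. The work goes in short steps, Python scripts to look and compute and a shell command to move; the robot and the scene stay as the last step left them, time stands still between calls to the robot, and variables do not carry over. Pictures are saved under pics/ and viewed, at most 10 in all, crops included, and the job is handed in when it is done.

```bash
mkdir -p pics; ls; cat > h.py <<'E'
import numpy as np, cv2
from cell import *
def shot(n):
    i=camera_info(n); p,d=camera(n); return p,d,i
def ray(i,u,v):
    K=np.array(i["intrinsics"]); xd=np.array([(u-K[0,2])/K[0,0],(v-K[1,2])/K[1,1]]); x=xd.copy()
    for _ in range(20): x=xd/(1+i["k1"]*(x@x))
    T=np.array(i["world_from_camera"]); return T[:3,3],T[:3,:3]@np.array([x[0],x[1],1])
def onz(i,u,v,z):
    o,r=ray(i,u,v); return o+r*(z-o[2])/r[2]
def at(i,d,u,v):
    o,r=ray(i,u,v); return o+r*d[int(v),int(u)]
E
python3 - <<'E'
from h import *
for n in("top","side","wrist"):
    p,d,i=shot(n); cv2.imwrite(f"pics/{n}0.png",p[:,:,::-1]); np.savez(f"{n}0.npz",p=p,d=d)
    print(n,np.round(i["world_from_camera"],2).tolist(),i["intrinsics"],i["k1"])
E
```

```text
pics
top [[0.01, -0.98, 0.19, 324.39], [-1.0, -0.01, -0.01, -255.1], [0.01, -0.19, -0.98, 1013.11], [0.0, 0.0, 0.0, 1.0]] [[475.68905962   0.         326.69482168]
 [  0.         475.68905962 205.14036501]
 [  0.           0.           1.        ]] -0.13394051190103706
side [[0.95, -0.16, 0.26, 269.84], [-0.3, -0.51, 0.81, -957.82], [0.0, -0.85, -0.53, 555.56], [0.0, 0.0, 0.0, 1.0]] [[518.79748596   0.         318.84281962]
 [  0.         518.79748596 192.88608106]
 [  0.           0.           1.        ]] -0.12900665494312433
wrist [[0.41, 0.88, 0.24, 157.32], [0.91, -0.4, -0.11, 529.65], [-0.0, 0.26, -0.96, 384.85], [0.0, 0.0, 0.0, 1.0]] [[288.77270548   0.         317.88470346]
 [  0.         288.77270548 196.1281448 ]
 [  0.           0.           1.        ]] -0.027500401085428137
```

View pics/top0.png

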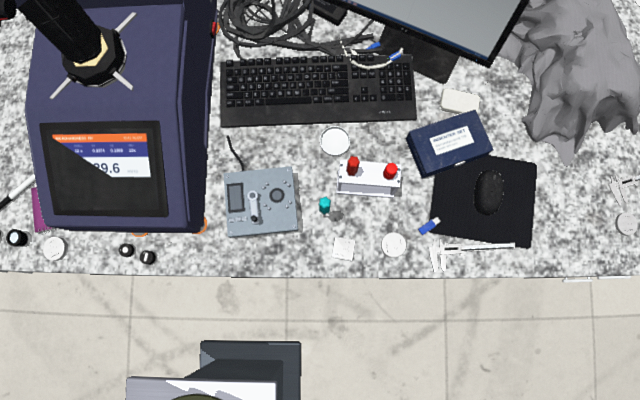

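View pics/side0.png

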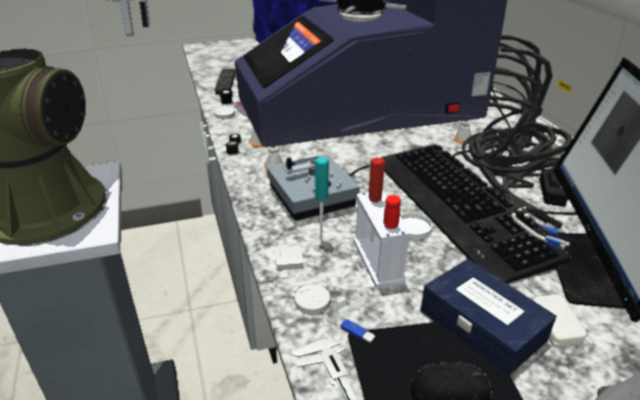

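Top view: the square block is near (343,248), the round block (393,243), the stand (368,178) with red handles at (353,163) (the taller one) and (390,171). The comparator is at (262,203) and the turquoise decoy at (324,206). I'll zoom in.

```bash
python3 - <<'E'
from h import *
p=np.load("top0.npz")["p"]; c=p[145:265,215:415]
cv2.imwrite("pics/c1.png",cv2.resize(c,(800,480),interpolation=cv2.INTER_CUBIC)[:,:,::-1])
i=camera_info("top"); d=np.load("top0.npz")["d"]
for n,u,v,z in [("blk",343,248,12),("rnd",393,243,12),("drv",353,163,175),("nut",390,171,150),("comp",262,203,50),("teal",324,206,0)]:
    print(n,np.round(onz(i,u,v,z)),np.round(at(i,d,u,v)))
E
```

```text
blk [ 430. -298.   12.] [ 430. -298.   11.]
rnd [ 441. -404.   12.] [ 441. -404.   12.]
drv [ 569. -310.  175.] [ 569. -310.  175.]
nut [ 561. -381.  150.] [ 561. -381.  150.]
comp [ 518. -129.   50.] [ 518. -129.   48.]
teal [ 522. -257.    0.] [ 491. -257.  159.]
```

View pics/c1.png

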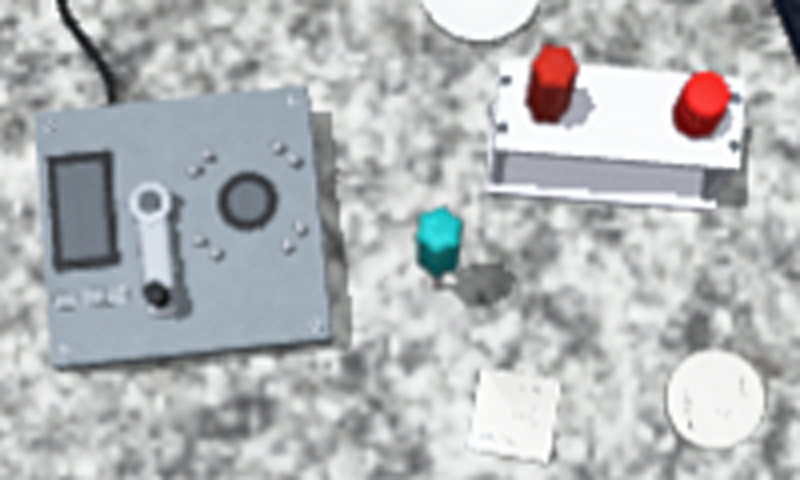

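```bash
cat >> h.py <<'E'
def rect(mask,i,z,near,amin=30):
    """nearest blob to pixel -> world centre, yaw(deg mod 90), sides on plane z"""
    cs,_=cv2.findContours(mask.astype(np.uint8),cv2.RETR_EXTERNAL,cv2.CHAIN_APPROX_NONE)
    cs=[c for c in cs if cv2.contourArea(c)>amin]
    c=min(cs,key=lambda c:np.linalg.norm(cv2.minAreaRect(c)[0]-np.array(near)))
    w=np.array([onz(i,*q[0],z)[:2] for q in c],np.float32)
    r=cv2.minAreaRect(w); return np.round(r[0],1),round((r[2]+45)%90-45,1),np.round(r[1],1)
E
python3 - <<'E'
from h import *
s=read_state(); print(s["eef_rot"],s["eef_pos"])
i=camera_info("top"); z=np.load("top0.npz"); p,d=z["p"],z["d"]
V,U=np.mgrid[0:400,0:640]
W=np.zeros((400,640,3))
for v in range(140,270):
    for u in range(200,430): W[v,u]=at(i,d,u,v)
h=W[...,2]
print("comp",rect((h>42)&(h<56)&(U<303),i,50,(262,203)))
m=(h>7)&(h<16)
print("blk",rect(m&(abs(U-343)<18)&(abs(V-248)<18),i,12,(343,248)))
print("rnd",rect(m&(abs(U-393)<20)&(abs(V-243)<20),i,12,(393,243)))
print("stand",rect((h>90)&(U>330),i,100,(370,175)))
print("drvtop",rect((abs(h-175)<4)&(U>330),i,175,(353,160),8))
print("nuttop",rect((abs(h-150)<4)&(U>370),i,150,(390,170),8))
print("teal",h[190:220,315:335].max())
f=lambda x,y,z:np.round(onz(i,215+x/4,145+y/4,z)[:2],1)
pins=[(196,170),(208,155),(280,150),(294,160),(300,228),(288,245),(201,243),(217,254)]
P=np.array([f(*q,58) for q in pins]);print("nest",P.mean(0))
print("piv",f(150,202,76),"post",f(156,294,93))
E
```

```text
[-3.14070571e+00 -7.73891259e-05  2.71581958e+00] [227.07027102 500.71379659 205.02501294]
comp (array([ 521.7, -124.1]), 6.7, array([136.9, 144.3]))
blk (array([ 428.5, -298.4]), -9.1, array([43.9, 44.3]))
rnd (array([ 437.8, -404.4]), -0.8, array([51.3, 49.3]))
stand (array([ 573.6, -346.2]), -2.9, array([124.5,  59.4]))
drvtop (array([ 571.8, -310.7]), -25.7, array([18.9, 20.4]))
nuttop (array([ 565.9, -384. ]), -44.4, array([21.4, 22.2]))
teal 1013.1072087299997
nest [ 532.7875 -160.5   ]
piv [ 527.7 -112.7] post [ 477.8 -119.9]
```

```bash
python3 -m handwheel '0.5 -1 1 0 0;0.5 -1 0 0 0;0.5 -1 0 0 0;0.5 -1 0 0 0;0.5 -1 0 0 0;0.3 -1 0 0 0;0 -1 0 0 0;0 -1 0 0 0;0 -1 0 0 0;0 -1 0 0 0;0 -1 0 0 0;0 -1 0 0 0'
```

```text
clock: 1.15
eef_pos: [326.9, 42.5, 233.3]
eef_rot: [3.141, 0.001, 2.716]
wrist_force: [1.3, -0.0, -0.2]
finger_gap: 94.2
finger_force: 0.0
```

```bash
python3 -m handwheel '0.3 -1 0 1 0;0.3 -1 0 1 0;0.3 -1 0 1 0;0.3 -1 0 0 0;0.3 -1 0 0 0;0.3 -1 0 0 0;0.3 -1 0 0 0;0 -1 0 0 0;0 0 0 0 0;0 0 0 0 0;0 0 0 0 0'
python3 - <<'E'
from h import *
print(read_state()["eef_pos"],read_state()["eef_rot"])
p,d,i=shot("wrist"); np.savez("w1.npz",p=p,d=d,T=i["world_from_camera"])
cv2.imwrite("pics/w1.png",p[:,:,::-1])
for n,w in [("blk",(428,-298,12)),("nest",(532,-160,50)),("drv",(572,-311,175)),("piv",(528,-113,76))]:
    T=np.array(i["world_from_camera"]);c=T[:3,:3].T@(np.array(w)-T[:3,3]);K=np.array(i["intrinsics"]);print(n,(K@(c/c[2]))[:2])
E
```

```text
clock: 2.07
eef_pos: [409.1, -266.3, 233.0]
eef_rot: [3.141, -0.001, 2.959]
wrist_force: [-0.1, 0.7, -0.6]
finger_gap: 94.1
finger_force: 0.0
[ 409.13546578 -266.25084253  232.95309525] [ 3.14107135e+00 -6.59086053e-04  2.95908673e+00]
blk [300.38123866 190.189514  ]
nest [412.15698561 251.42676427]
drv [306.41214263 366.43706133]
piv [455.06791394 251.60809653]
```

View pics/w1.png

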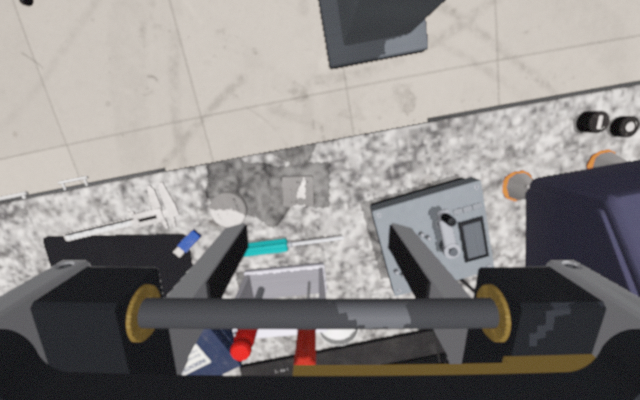

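Wrist view: the block is at (298,190) under the gripper's shadow, the comparator at (430,235) on the right, partly behind a finger, and the teal driver stands upright at about (250..335,245). Measure the block here.

```bash
cat >> h.py <<'E'
def world(i,d,u0,u1,v0,v1):
    W=np.full(d.shape+(3,),-999.)
    for v in range(v0,v1):
        for u in range(u0,u1):
            if d[v,u]>0: W[v,u]=at(i,d,u,v)
    return W
E
python3 - <<'E'
from h import *
i=camera_info("wrist"); z=np.load("w1.npz"); p,d=z["p"],z["d"]; i["world_from_camera"]=z["T"]
W=world(i,d,180,500,150,300); h=W[...,2]
near=np.hypot(W[...,0]-428,W[...,1]+298)<45
print("blk",rect((h>6)&(h<18)&near,i,12,(300,190)), h[185:195,290:310].mean())
near=np.hypot(W[...,0]-438,W[...,1]+404)<45
print("rnd",rect((h>6)&(h<18)&near,i,12,(230,210)))
m=(h>44)&(h<57)&(W[...,1]>-210)&(W[...,0]<600); print("comp visible",m.sum())
E
```

```text
blk (array([ 428.6, -303.1]), -10.5, array([43.2, 44.3])) 7.857638121531718
rnd (array([ 436.9, -407.5]), 7.9, array([51.7, 55.2]))
comp visible 6514
```

```bash
python3 -m handwheel '0.49 -0.87 0 0 0;0 0 -1 0 0;0 0 -1 0 0;0 0 -1 0 0;0 0 -1 0 0;0 0 -1 0 0;0 0 -0.3 0 0;0 0 0 0 0;0 0 0 0 0;0 0 0 0 0' 
python3 - <<'E'
from h import *
print(read_state()["eef_pos"])
p,d,i=shot("wrist"); cv2.imwrite("pics/w2.png",p[:,:,::-1])
p,d,i=shot("side"); cv2.imwrite("pics/s2.png",cv2.resize(p[130:330,220:460],(720,600))[:,:,::-1])
E
```

```text
clock: 2.95
eef_pos: [430.2, -302.1, 23.8]
eef_rot: [-3.14, 0.003, 2.96]
wrist_force: [0.1, 0.1, 0.4]
finger_gap: 93.8
finger_force: 0.0
[ 430.2206866  -302.05528589   23.84859669]
```

View pics/w2.png

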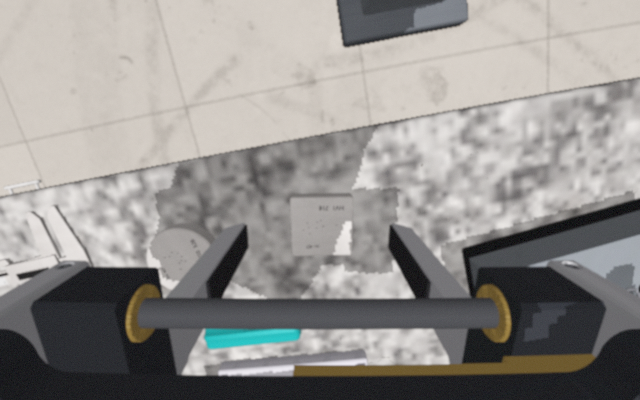

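The block (290–352, 195–255) sits centred between the fingertips at columns 247 and 390, and the round block at (180,252) is clear of the left finger. Now measure the offset along the pads.

```bash
python3 - <<'E'
from h import *
p,d,i=shot("wrist"); W=world(i,d,260,385,170,285); h=W[...,2]
near=np.hypot(W[...,0]-429,W[...,1]+301)<40
print(np.percentile(h[(near)],[5,50,95]))
print(rect((h>6)&(h<20)&near,i,12,(320,225)), read_state()["eef_pos"],at(i,d,321,225))
for q in [(291,195),(352,195),(291,255),(352,255)]: print(onz(i,*q,12)[:2])
E
```

```text
[-1.07614368e-02  1.67669874e+00  1.35505374e+01]
(array([ 428. , -302.3]), -9.2, array([44., 46.])) [ 429.775079   -302.06390034   23.20256235] [ 426.64876786 -302.13786688   13.48571304]
[ 401.883168   -318.57298132]
[ 409.43360881 -277.3896448 ]
[ 446.27086157 -327.90478068]
[ 454.27537534 -284.15822477]
```

```bash
python3 -m handwheel '-0.04 0 -0.3 0 0;0 0 -0.2 0 0;0 0 0 0 0;0 0 0 0 0.6;0 0 0 0 0.6;0 0 0 0 0.6;0 0 0 0 0.6;0 0 0 0 0.6;0 0 0 0 0.6;0 0 0 0 0.6;0 0 0 0 0.6;0 0 0 0 0.6' 30
```

```text
clock: 4.1
eef_pos: [427.4, -301.4, 1.3]
eef_rot: [3.141, -0.0, 2.959]
wrist_force: [0.4, 1.3, 0.5]
finger_gap: 43.7
finger_force: 30.0
```

```bash
python3 -m handwheel '0 0 0.5 0 0.6;0 0 1 0 0.6;0 0 1 0 0.6;0 0 1 0 0.6;0 0 1 0 0.6;0 0 1 0 0.6;0.3 0 0.2 -1 0.6;0.3 0.2 0 -1 0.6;0.3 0.2 0 -1 0.6;0.3 0.2 0 -1 0.6;0.3 0.2 0 -1 0.6;0.3 0.2 0 -1 0.6' 30; python3 -m handwheel '0.3 0.2 0 -1 0.6;0.3 0.1 0 -1 0.6;0.2 0 0 -1 0.6;0 0 0 -1 0.6;0 0 0 -1 0.6;0 0 0 -1 0.6;0 0 0 -1 0.6;0 0 0 -1 0.6;0 0 0 -0.6 0.6;0 0 0 0 0.6;0 0 0 0 0.6;0 0 0 0 0.6'
python3 - <<'E'
from h import *
print(read_state()["eef_pos"],read_state()["eef_rot"],read_state()["joints"])
p,d,i=shot("wrist"); np.savez("w3.npz",p=p,d=d,T=i["world_from_camera"])
cv2.imwrite("pics/w3.png",p[:,:,::-1])
E
```

```text
clock: 5.1
eef_pos: [499.7, -261.0, 228.8]
eef_rot: [-3.141, -0.001, 2.431]
wrist_force: [0.4, 0.1, -2.1]
finger_gap: 43.5
finger_force: 30.0
clock: 6.1
eef_pos: [531.3, -249.5, 229.0]
eef_rot: [-3.141, -0.0, 1.687]
wrist_force: [-0.1, 0.2, -2.0]
finger_gap: 43.6
finger_force: 30.0
[ 531.25226391 -249.4789851   229.04888568] [-3.14123054e+00 -2.16696411e-04  1.68732583e+00] [-5.01422889e-01  3.66855025e-01  1.37732974e+00 -3.36756498e-05
  1.39782858e+00 -6.17946624e-01]
```

View pics/w3.png

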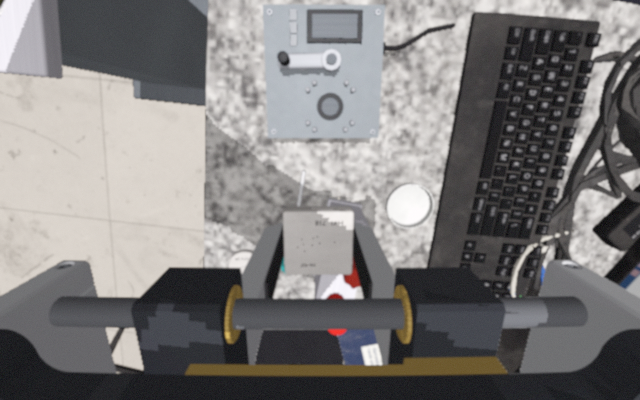

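Wrist view: the held block is at (319,242), the nest with its dark disc at (330,106) and eight pins round it, the hub at (331,59) and the post at (285,59).

```bash
cat > nest.py <<'E'
from h import *
def nest(p,d,i,uv,R=34,zt=50):
    u,v=uv; g=cv2.cvtColor(p,cv2.COLOR_RGB2GRAY)
    m=(g<105); m[:, :]&=(np.hypot(*(np.mgrid[0:400,0:640]-np.array([v,u])[:,None,None]))<18)
    cs,_=cv2.findContours(m.astype(np.uint8),cv2.RETR_EXTERNAL,cv2.CHAIN_APPROX_NONE)
    c=max(cs,key=cv2.contourArea); w=np.array([onz(i,*q[0],zt)[:2] for q in c],np.float32)
    return cv2.fitEllipse(w)
E
python3 - <<'E'
from nest import *
i=camera_info("wrist"); z=np.load("w3.npz"); p,d=z["p"],z["d"]; i["world_from_camera"]=z["T"]
print("disc",nest(p,d,i,(330,106)))
W=world(i,d,255,400,0,150); h=W[...,2]
print("deck h",np.median(h[70:90,340:375]))
m=(h>42)&(h<85); m=cv2.morphologyEx(m.astype(np.uint8),cv2.MORPH_OPEN,np.ones((5,5)))
print("comp",rect(m,i,50,(325,70)))
m=(h>66)&(h<85); print("hub", [np.round(onz(i,331,59,76)[:2],1)],"post",np.round(onz(i,285,59,93)[:2],1))
print("blk",rect((d>100)*0+((lambda hh:hh)(world(i,d,280,358,205,280)[...,2])>225),i,239,(319,242)))
for q in [(283,210),(354,210),(284,274),(352,274)]: print(np.round(onz(i,*q,239)[:2],1))
g=cv2.cvtColor(p,cv2.COLOR_RGB2GRAY)
gb=g.astype(int)-cv2.medianBlur(g,9)
n,l,s,c=cv2.connectedComponentsWithStats(((gb>18)&(np.hypot(*(np.mgrid[0:400,0:640]-np.array([106,330])[:,None,None]))<32)).astype(np.uint8))
for k in range(1,n): print(c[k].round(1),s[k,4],np.round(onz(i,*c[k],58)[:2],1))
E
```

```text
disc ((534.7064208984375, -161.66798400878906), (27.335874557495117, 27.956899642944336), 17.582679748535156)
deck h 50.740330906093845
comp (array([ 522.5, -126.5]), 6.6, array([136.2, 145.1]))
hub [array([ 529.1, -114.7])] post [ 482.5 -123.2]
blk (array([ 531.8, -251.6]), 5.7, array([50.7, 46.8]))
[ 507.1 -233.8]
[ 550.7 -228.7]
[ 511.5 -277.9]
[ 556.  -272.8]
[353.  89.] 1 [ 558.6 -140. ]
```

```bash
python3 -m handwheel '0.08 0.75 0 0 0.6;0 0.75 0 0 0.6;0 0.75 0 0 0.6;0 0 -1 0 0.6;0 0 -1 0 0.6;0 0 -1 0 0.6;0 0 -0.9 0 0.6;0 0 0 0 0.6;0 0 0 0 0.6;0 0 0 0 0.6'
python3 - <<'E'
from h import *
print(read_state()["eef_pos"],read_state()["eef_rot"])
p,d,i=shot("wrist"); np.savez("w4.npz",p=p,d=d,T=i["world_from_camera"])
cv2.imwrite("pics/w4.png",cv2.resize(p[150:300,220:420],(800,600),interpolation=cv2.INTER_CUBIC)[:,:,::-1])
E
```

```text
clock: 6.98
eef_pos: [535.7, -160.0, 75.6]
eef_rot: [3.139, 0.001, 1.686]
wrist_force: [0.3, -0.4, -1.2]
finger_gap: 43.9
finger_force: 30.0
[ 535.66954898 -159.97445221   75.6327413 ] [3.13908894e+00 1.26132839e-03 1.68570891e+00]
```

View pics/w4.png

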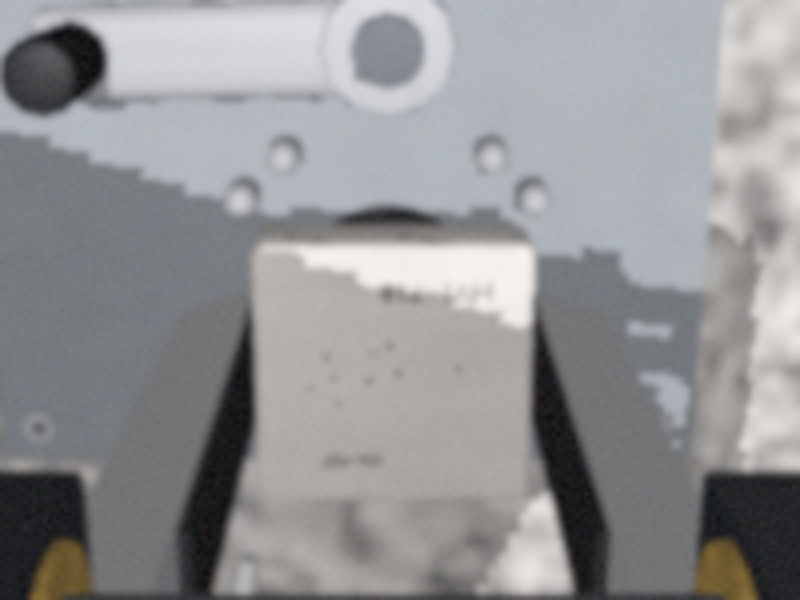

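The crop shows the +y pins at (285,153) and (490,153), the side pins at (243,196) and (532,196), and the block's top edge from (255,243) to (535,243). Compute the offset.

```bash
cat > off.py <<'E'
from h import *
i=camera_info("wrist"); z=np.load("w4.npz"); i["world_from_camera"]=z["T"]
a=np.radians(6.6); ex=np.array([np.cos(a),np.sin(a)]); ey=np.array([-ex[1],ex[0]])
f=lambda x,y,zz:onz(i,220+(x-1.5)/4,150+(y-1.5)/4,zz)[:2]
P=[f(*q,58) for q in [(285,153),(490,153),(243,196),(532,196)]]
L=np.array([(-18.5,26.25),(18.5,26.25),(-26.25,18.5),(26.25,18.5)])
# rigid fit
P=np.array(P);A=P-P.mean(0);B=L-L.mean(0)
th=np.arctan2((B[:,0]*A[:,1]-B[:,1]*A[:,0]).sum(),(A*B).sum());R=np.array([[np.cos(th),-np.sin(th)],[np.sin(th),np.cos(th)]])
N=P.mean(0)-R@L.mean(0); print("nest",N,np.degrees(th),np.abs(P-N-(R@L.T).T).max(), "scale",np.linalg.norm(A)/np.linalg.norm(B))
print("hub scale", f(388,50,76)-N, (f(388,50,76)-N)@np.c_[ex,ey])
for zt in(84,86,88):
    C=np.array([f(*q,zt) for q in [(255,243),(535,243),(258,495),(528,497)]])
    e=C[1]-C[0]; bc=(C[0]+C[1])/2-22*np.array([-e[1],e[0]])/np.linalg.norm(e)
    print(zt,"w",np.linalg.norm(e),np.linalg.norm(C[3]-C[2]),np.linalg.norm(C[2]-C[0]),"yaw",np.degrees(np.arctan2(e[1],e[0])),"c",bc,C.mean(0),"need",N-bc,N-C.mean(0))
E
python3 off.py
```

```text
nest [ 534.23580075 -160.65511565] 6.531356244190322 0.5755293206354501 scale 0.9780442024555617
hub scale [-5.27785872 46.9263338 ] [ 0.15069797 47.22196403]
84 w 43.696826379904714 44.95787175067541 44.0918078892175 yaw 6.518320573300909 c [ 535.85361155 -164.31365285] [ 535.74455628 -164.47266245] need [-1.61781079  3.6585372 ] [-1.50875553  3.81754681]
86 w 43.187045269839764 44.43337888320816 43.577418798917996 yaw 6.518320573300927 c [ 535.76753236 -163.66424081] [ 535.63061321 -163.56639549] need [-1.53173161  3.00912517] [-1.39481245  2.91127984]
88 w 42.67726415977493 43.90888601574101 43.06302970861851 yaw 6.518320573300851 c [ 535.68145318 -163.01482877] [ 535.51667013 -162.66012852] need [-1.44565242  2.35971313] [-1.28086938  2.00501288]
```

```bash
python3 -m handwheel '-0.04 0.075 0 0 0.6;0 0 -0.25 0 0.6;0 0 0 0 0.6;0 0 0 0 0.6;0 0 0 0 0.6'
python3 - <<'E'
from h import *
print(read_state()["eef_pos"],read_state()["eef_rot"])
p,d,i=shot("wrist"); np.savez("w4.npz",p=p,d=d,T=i["world_from_camera"])
cv2.imwrite("pics/w5.png",cv2.resize(p[150:300,220:420],(800,600),interpolation=cv2.INTER_CUBIC)[:,:,::-1])
E
```

```text
clock: 7.45
eef_pos: [533.0, -156.5, 63.4]
eef_rot: [-3.142, 0.0, 1.685]
wrist_force: [0.9, 0.8, -2.4]
finger_gap: 43.7
finger_force: 30.0
[ 532.96811469 -156.51394245   63.38457389] [-3.14159015e+00  1.57486607e-05  1.68544587e+00]
```

View pics/w5.png

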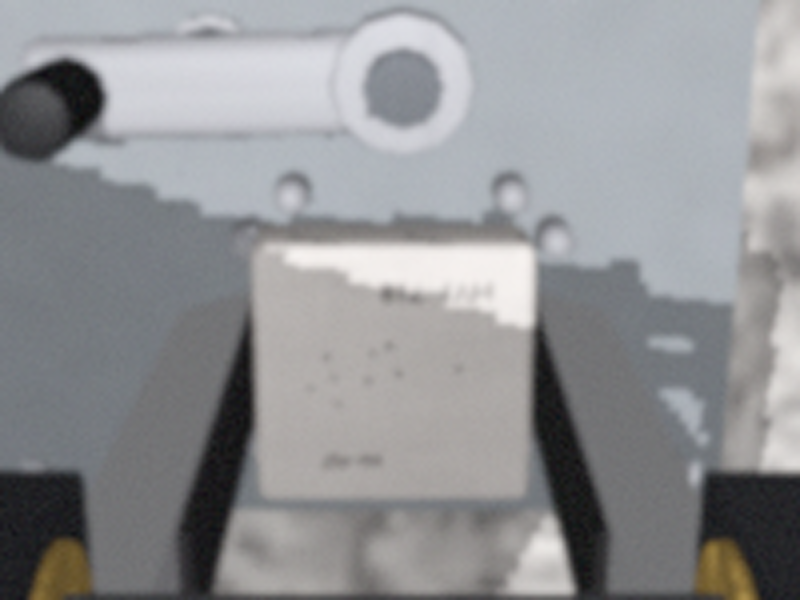

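Pins are at (293,191), (510,191), (553,236) and (247,236), and the block's top edge runs (255,243)–(535,243).

```bash
sed -i 's/\[(285,153),(490,153),(243,196),(532,196)\]/[(293,191),(510,191),(248,236),(553,236)]/; s/(84,86,88)/(72,74,76)/; s/(388,50,76)/(404,87,76)/g' off.py; python3 off.py; python3 -c "
from cell import *
print(read_state()['eef_pos'])"
```

```text
nest [ 534.18406134 -160.47264857] 6.513184347530377 0.6420479555955971 scale 0.9785032772860528
hub scale [-5.11970379 46.84553416] [ 0.29851789 47.12352199]
72 w 43.640970060334716 44.88579636173107 44.019034356311195 yaw 6.5435886964048535 c [ 533.18472551 -160.81547227] [ 533.05291637 -160.93281148] need [0.99933583 0.3428237 ] [1.13114497 0.46016291]
74 w 43.13140682823031 44.36169821638621 43.50505674789167 yaw 6.543588696404843 c [ 533.10416945 -160.16819479] [ 532.9446258  -160.02895968] need [ 1.07989189 -0.30445377] [ 1.23943553 -0.44368888]
76 w 42.62184359612584 43.83760007104158 42.991079139472106 yaw 6.543588696404803 c [ 533.02361338 -159.52091732] [ 532.83633524 -159.12510789] need [ 1.16044795 -0.95173125] [ 1.3477261  -1.34754068]
[ 533.05566595 -156.57462572   63.47510185]
```

```bash
python3 -m handwheel '0.027 0 0 0 0.6;0 0 0 0 0.6;0 0 -0.05 0 0.6;0 0 -0.05 0 0.6;0 0 -0.05 0 0.6;0 0 0 0 0.6'; python3 -m handwheel '0 0 -0.04 0 0.6;0 0 -0.04 0 0.6;0 0 0 0 0.6;0 0 0 0 0.6'
```

```text
clock: 8.0
eef_pos: [533.9, -156.5, 56.8]
eef_rot: [-3.141, -0.0, 1.685]
wrist_force: [0.2, -1.3, -3.9]
finger_gap: 44.0
finger_force: 30.0
clock: 8.33
eef_pos: [534.0, -156.6, 54.0]
eef_rot: [-3.142, 0.0, 1.685]
wrist_force: [0.1, -1.7, -3.3]
finger_gap: 43.5
finger_force: 30.0
```

```bash
python3 -m handwheel '0 0 -0.03 0 0.6;0 0 0 0 0.6;0 0 0 0 0.6'; python3 -m handwheel '0 0 -0.025 0 0.6;0 0 0 0 0.6;0 0 0 0 0.6'
```

```text
clock: 8.58
eef_pos: [534.1, -156.6, 52.9]
eef_rot: [3.141, 0.0, 1.685]
wrist_force: [0.0, -1.9, -2.6]
finger_gap: 44.0
finger_force: 30.0
clock: 8.83
eef_pos: [534.1, -156.6, 51.9]
eef_rot: [3.141, 0.0, 1.685]
wrist_force: [1.0, -1.8, -2.0]
finger_gap: 43.6
finger_force: 30.0
```

```bash
python3 -m handwheel '0 0 -0.02 0 0.6;0 0 0 0 0.6;0 0 0 0 0.4;0 0 0 0 0.2;0 0 0 0 0.2;0 0 0 0 0.2;0 0 0 0 0.2;0 0 0 0 0.2'; python3 -m handwheel '0 0 0.5 0 0.2;0 0 1 0 0.2;0 0 1 0 0.2;0 0 1 0 0.2;0 0 1 0 0.2;0 -1 0 0 0.2;0 -1 0 0 0.2;0 0 0 0 0.2;0 0 0 0 0.2;0 0 0 0 0.2'
python3 - <<'E'
from h import *
p,d,i=shot("wrist"); np.savez("w6.npz",p=p,d=d,T=i["world_from_camera"])
cv2.imwrite("pics/w6.png",cv2.resize(p[20:220,220:440],(660,600),interpolation=cv2.INTER_CUBIC)[:,:,::-1])
E
```

```text
clock: 9.5
eef_pos: [534.0, -156.4, 51.0]
eef_rot: [-3.141, -0.0, 1.685]
wrist_force: [-0.7, -0.1, -0.4]
finger_gap: 75.0
finger_force: 0.0
clock: 10.33
eef_pos: [533.9, -236.1, 230.7]
eef_rot: [-3.141, -0.001, 1.685]
wrist_force: [-0.9, -0.2, 0.3]
finger_gap: 75.2
finger_force: 0.0
```

View pics/w6.png

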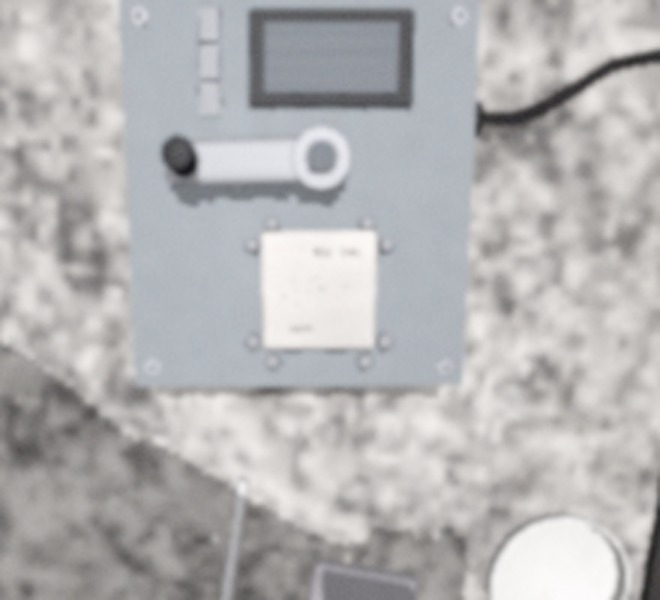

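The block is seated at (319,290), inside all eight pins. The hub is at (321,157) and the post top at (180,156).

```bash
python3 - <<'E'
from h import *
i=camera_info("wrist"); z=np.load("w6.npz"); i["world_from_camera"]=z["T"]
f=lambda x,y,zz:onz(i,220+(x-1)/3,20+(y-1)/3,zz)[:2]
h=f(321,157,76);q=f(180,156,93);n=f(319,290,62); print("hub",h,"post",q,"blk",n,"r",np.linalg.norm(q-h),"ang",np.degrees(np.arctan2(*(q-h)[::-1]))%360, "theta",np.degrees(np.arctan2(*(q-h)[::-1]))%360-186.5)
E
```

```text
hub [ 529.00073399 -114.42023804] post [ 480.85994628 -122.02320344] blk [ 534.26601455 -160.46411891] r 48.73746530792996 ang 188.97470331566242 theta 2.474703315662424
```

```bash
python3 -m handwheel '-0.35 0.7 0 -1 0.55;-0.35 0.7 0 -1 0.55;-0.35 0.7 0 -1 0.55;-0.33 0.78 0 -1 0.55;0 0 -0.3 -1 0.55;0 0 -0.3 -1 0.55;0 0 -0.3 -1 0.55;0 0 -0.3 -1 0.55;0 0 -0.3 -1 0.55;0 0 -1 0 0.55;0 0 -0.7 0 0.55;0 0 0 0 0.55' 15
python3 - <<'E'
from h import *
print(read_state()["eef_pos"])
p,d,i=shot("wrist"); np.savez("w7.npz",p=p,d=d,T=i["world_from_camera"])
cv2.imwrite("pics/w7.png",cv2.resize(p[100:300,200:440],(720,600),interpolation=cv2.INTER_CUBIC)[:,:,::-1])
E
```

```text
clock: 11.38
eef_pos: [476.3, -119.5, 98.5]
eef_rot: [-3.134, 0.003, 0.901]
wrist_force: [-0.7, 0.8, -0.9]
finger_gap: 42.6
finger_force: 0.0
[ 476.31573212 -119.46396856   98.53769738]
```

View pics/w7.png

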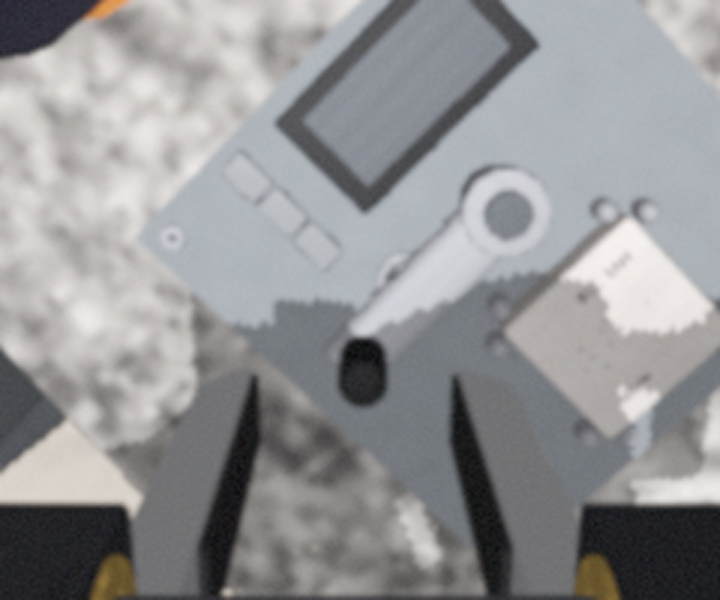

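The post top is at crop (362,385), between the fingertips (columns 257 and 455). Compute its position.

```bash
python3 - <<'E'
from h import *
i=camera_info("wrist"); z=np.load("w7.npz"); i["world_from_camera"]=z["T"]
f=lambda x,y,zz:onz(i,200+(x-1)/3,100+(y-1)/3,zz)[:2]
print("post",f(362,385,93),"hub",f(507,214,76),"blkoffset-check: tips mid", f(356,378,98.5))
E
```

```text
post [ 479.26136499 -120.78135662] hub [ 528.78423565 -113.36541224] blkoffset-check: tips mid [ 480.58318242 -116.93690017]
```

```bash
python3 -m handwheel '0.08 0 0 0 0.55;0 0 -0.3 0 0.55;0 0 -0.27 0 0.55;0 0 0 0 0.55;0 0 0 0 0.9;0 0 0 0 0.9;0 0 0 0 0.9;0 0 0 0 0.9;0 0 0 0 0.9;0 0 0 0 0.9' 15
```

```text
clock: 12.27
eef_pos: [480.8, -121.1, 80.2]
eef_rot: [-3.139, 0.001, 0.9]
wrist_force: [-9.1, 1.7, 4.4]
finger_gap: 11.1
finger_force: 15.0
```

```bash
python3 -m handwheel '0 -0.15 0 0 0.9;0.054 -0.149 0 0 0.9;0.073 -0.141 0 0 0.9;0.09 -0.131 0 0 0.9' 15;  python3 -m handwheel '0.106 -0.118 0 0 0.9;0.12 -0.104 0 0 0.9;0.132 -0.088 0 0 0.9;0.143 -0.07 0 0 0.9'
```

```text
clock: 12.6
eef_pos: [489.8, -144.2, 80.2]
eef_rot: [-3.139, 0.001, 0.9]
wrist_force: [-7.2, 1.0, 2.5]
finger_gap: 11.6
finger_force: 15.0
clock: 12.93
eef_pos: [510.2, -159.5, 80.2]
eef_rot: [-3.14, 0.001, 0.9]
wrist_force: [-5.7, 0.5, 2.4]
finger_gap: 11.5
finger_force: 15.0
```

```bash
python3 -m handwheel '0.15 -0.052 0 0 0.9;0.156 -0.032 0 0 0.9;0.159 -0.012 0 0 0.9;0.159 0.008 0 0 0.9;0 0 0 0 0.9';  python3 -m handwheel '0.05 0.005 0 0 0.9;0.05 0.005 0 0 0.9;0 0 0 0 0.9;0 0 0 0 0.9'
```

```text
clock: 13.35
eef_pos: [534.5, -162.3, 80.1]
eef_rot: [-3.137, 0.002, 0.9]
wrist_force: [-11.5, 7.4, 7.3]
finger_gap: 11.8
finger_force: 15.0
clock: 13.68
eef_pos: [535.9, -161.4, 79.7]
eef_rot: [-3.132, 0.004, 0.9]
wrist_force: [-29.0, 6.9, 14.6]
finger_gap: 11.3
finger_force: 15.0
```

```bash
python3 -m handwheel '0 0 0 0 0.55;0 0 0 0 0.55;0 0 0 0 0.55;0 0 0 0 0.55;0 0 0.5 0 0.55;0 0 1 0 0.55;0 0 1 0 0.55;0 0 1 0 0.5;0 0 0.8 0 0.4;0 0 0 0 0.4;0 0 0 0 0.4' 15;  python3 -m handwheel '0.15 -0.8 0 1 0.4;0.15 -0.8 0 1 0.4;0.15 -0.8 0 1 0.4;0.15 -0.8 0 1 0.4;0.15 -0.8 0 1 0.4;0.15 -0.8 0 1 0.4;0 -0.4 0 1 0.4;0 0 0 1 0.4;0 0 0 1 0.4;0 0 0 0 0.4;0 0 0 0 0.4'
python3 - <<'E'
from h import *
s=read_state();print(s["eef_pos"],s["eef_rot"])
for n in("wrist","top"):
    p,d,i=shot(n); np.savez(n+"8.npz",p=p,d=d,T=i["world_from_camera"])
    h,sv,v=[a.astype(int) for a in cv2.split(cv2.cvtColor(p,cv2.COLOR_RGB2HSV))]
    red=((h<8)|(h>172))&(sv>120)&(v>60)
    k,l,st,c=cv2.connectedComponentsWithStats(red.astype(np.uint8))
    print(n,[(c[j].round(),st[j]) for j in range(1,k) if st[j,4]>30])
    # post
    T=np.array(i["world_from_camera"]);q=T[:3,:3].T@(np.array([534,-161,93])-T[:3,3]);K=np.array(i["intrinsics"]);uv=(K@(q/q[2]))[:2]
    V,U=np.mgrid[0:400,0:640]; m=(v<70)&(np.hypot(U-uv[0],V-uv[1])<14); print("post px",uv,m.sum(),[np.round(onz(i,U[m].mean(),V[m].mean(),82)[:2],1)] if m.any() else None)
p=np.load("wrist8.npz")["p"]; cv2.imwrite("pics/w8.png",p[:,:,::-1])
E
```

```text
clock: 14.6
eef_pos: [540.3, -162.7, 253.8]
eef_rot: [3.138, -0.001, 0.9]
wrist_force: [-0.4, -0.4, -1.4]
finger_gap: 55.9
finger_force: 0.0
clock: 15.52
eef_pos: [575.5, -370.3, 250.7]
eef_rot: [-3.14, -0.001, 1.683]
wrist_force: [-0.7, -0.7, 0.3]
finger_gap: 56.4
finger_force: 0.0
[ 575.51899568 -370.31456242  250.66469346] [-3.14002539e+00 -1.42217002e-03  1.68268121e+00]
wrist [(array([323., 137.]), array([312, 126,  22,  24, 378], dtype=int32)), (array([309., 204.]), array([298, 189,  22,  30, 510], dtype=int32))]
post px [300.66802195 -26.04357483] 0 None
top [(array([213.,  27.]), array([212,  22,   5,  13,  45], dtype=int32)), (array([122., 141.]), array([103, 141,  40,   1,  40], dtype=int32))]
post px [275.53574598 190.72036471] 0 None
```

```bash
python3 - <<'E'
from h import *
i=camera_info("wrist"); z=np.load("wrist8.npz"); p,d=z["p"],z["d"]; i["world_from_camera"]=z["T"]
W=world(i,d,280,350,100,240)
h,sv,v=[a.astype(int) for a in cv2.split(cv2.cvtColor(p,cv2.COLOR_RGB2HSV))]
red=((h<8)|(h>172))&(sv>120)&(v>60)
for uv in((323,137),(309,204)): print("h",W[uv[1]-12:uv[1]+13:6,uv[0]-9:uv[0]+10:6,2].round())
for zt,uv in((175,(323,137)),(150,(309,204))):
    print(rect(red&(abs(W[...,2]-zt)<7),i,zt,uv), rect(red,i,zt,uv))
c=cv2.resize(p[90:240,240:400],(640,600),interpolation=cv2.INTER_CUBIC); cv2.imwrite("pics/w8c.png",c[:,:,::-1])
E
```

```text
h [[101. 114. 169.  99.]
 [176. 175. 174. 171.]
 [174. 176. 176. 173.]
 [174. 177. 176. 175.]
 [102. 176. 102. 100.]]
h [[102. 125. 124. 108.]
 [133. 147. 148. 132.]
 [150. 150. 151. 149.]
 [152. 150. 151. 152.]
 [  1. 151. 152. 103.]]
(array([ 572.7, -313.4]), -5.3, array([20.2, 17.3])) (array([ 572.7, -313.4]), -5.3, array([20.2, 17.3]))
(array([ 567. , -386.1]), 6.4, array([21.4, 22.4])) (array([ 568. , -381.8]), -6.5, array([30.9, 21.1]))
```

View pics/w8c.png

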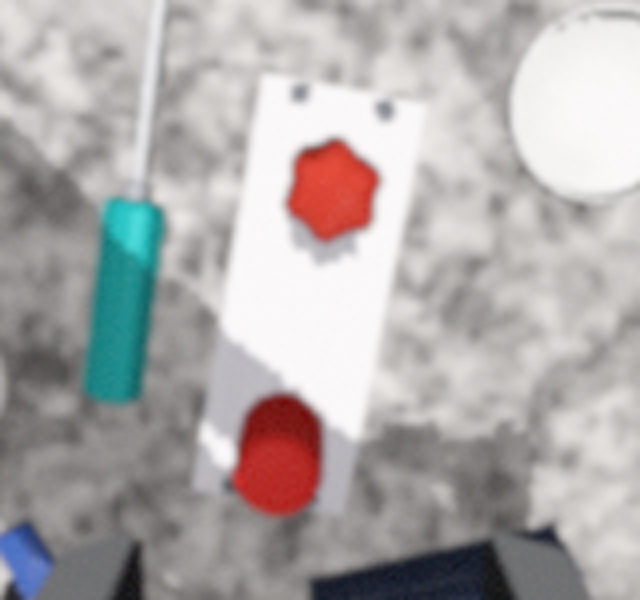

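The crop shows the stand plate leaning about 9.3° in the image, which gives a yaw of about −2.8°. The screwdriver's hexagonal cap is centred at (333,190) and the round nut driver at (280,455). That's all 10 views used, so from here I'll work from numbers only.

```bash
python3 -m handwheel '-0.08 0.73 0 -0.94 0.4;0 0.73 0 -0.94 0.4;0 0 -1 0 0.4;0 0 -1 0 0.4;0 0 -0.8 0 0.4;0 0 -0.49 0 0.4;0 0 0 0 0.4;0 0 0 0 0.4' 40; python3 -m handwheel '0 0 0 0 0.9;0 0 0 0 0.9;0 0 0 0 0.9;0 0 0 0 0.9;0 0 0 0 0.9;0 0 0 0 0.9' 45
```

```text
clock: 16.28
eef_pos: [572.4, -311.8, 120.6]
eef_rot: [-3.141, -0.0, 1.52]
wrist_force: [0.2, 0.4, -0.3]
finger_gap: 56.6
finger_force: 0.0
clock: 16.78
eef_pos: [572.6, -312.2, 121.1]
eef_rot: [3.141, 0.0, 1.521]
wrist_force: [-1.2, -0.1, 2.6]
finger_gap: 22.2
finger_force: 43.8
```

```bash
python3 -m handwheel '0 0 0.3 0 0.9;0 0 0.6 0 0.9;0 0 1 0 0.9;0 0 0.9 0 0.9;0 0 0 0 0.9;0 0 0 0 0.9' 45; python3 - <<'E'
from h import *
i=camera_info("top"); d=np.load("top0.npz")["d"]
W=world(i,d,120,262,60,260)
m=(W[...,2]>60)
for y0 in range(-80,80,20):
    k=m&(W[...,1]>=y0)&(W[...,1]<y0+20)&(W[...,0]>430)&(W[...,0]<580)
    print(y0,k.sum(),W[k][:,2].max().round() if k.any() else 0, W[k][:,0].min().round() if k.any() else 0)
E
```

```text
clock: 17.28
eef_pos: [573.0, -312.4, 235.6]
eef_rot: [3.138, 0.002, 1.521]
wrist_force: [-0.0, -0.1, -1.1]
finger_gap: 22.2
finger_force: 43.8
-80 0 0 0
-60 0 0 0
-40 0 0 0
-20 1968 246.0 447.0
0 975 249.0 447.0
20 1075 255.0 447.0
40 973 256.0 447.0
60 980 256.0 447.0
```

```bash
python3 -m handwheel '-0.38 0.8 0 0 0.9;-0.38 0.8 0 0 0.9;-0.38 0.8 0 0 0.9;-0.38 0.8 0 0 0.9;-0.38 0.8 0 0 0.9;0 0.8 0 0 0.9;0 0.09 -0.5 0 0.9;0 0 -0.5 0 0.9;0 0 -0.5 0 0.9;0 0 0 0 0.9;0 0 0 0 0.9;0 0 0 0 0.9'; python3 - <<'E'
from h import *
s=read_state(); print(s["eef_pos"])
p,d,i=shot("wrist"); np.savez("w9.npz",p=p,d=d,T=i["world_from_camera"])
cv2.imwrite("pics/w9.png",p[:,:,::-1])
T=np.array(i["world_from_camera"]);K=np.array(i["intrinsics"])
for n,w in [("tip",(496.8,-116.9,69)),("hole",(496.8,-116.9,50)),("hub",(528.6,-113.2,76)),("post",(534.5,-161,93))]:
    c=T[:3,:3].T@(np.array(w)-T[:3,3]);x=c[:2]/c[2];x=x*(1+i["k1"]*(x@x));print(n,(K@[*x,1])[:2].round(1))
g=cv2.cvtColor(p,cv2.COLOR_RGB2GRAY)
print("rows",100,"cols 300-341")
for r in range(110,200,3): print(r,*g[r,296:344:2])
E
```

```text
clock: 18.28
eef_pos: [496.7, -116.6, 173.4]
eef_rot: [3.141, 0.0, 1.521]
wrist_force: [0.5, 0.0, -0.5]
finger_gap: 22.5
finger_force: 43.8
[ 496.70447466 -116.63931256  173.40613385]
tip [318.  192.7]
hole [317.9 188.3]
hub [349.9 189.3]
post [358.8 240.6]
rows 100 cols 300-341
110 190 173 166 174 185 196 206 206 194 200 217 222 220 212 203 197 201 205 207 214 221 214 202 189
113 183 171 160 159 168 185 207 220 215 210 205 201 193 181 181 191 203 213 222 229 227 217 205 196
116 183 180 184 186 188 190 208 222 225 218 200 175 154 154 166 186 203 214 221 217 207 208 215 219
119 195 199 206 209 208 203 209 216 220 212 187 159 146 163 175 176 181 191 203 205 199 203 214 224
122 212 208 214 209 206 205 211 219 220 210 184 164 163 169 175 174 169 162 157 168 197 214 223 229
125 211 204 208 198 190 195 211 226 225 213 190 176 173 165 164 180 183 173 149 149 180 200 215 218
128 201 203 206 196 185 194 207 220 218 209 195 188 183 173 166 170 172 162 149 151 159 163 172 174
131 217 214 212 205 200 198 193 185 180 171 165 169 167 169 179 182 185 186 185 186 184 182 181 180
134 189 175 169 169 
[... 1437 characters left out ...]
85
179 186 185 187 187 186 188 185 186 184 186 188 186 186 186 184 186 184 186 185 185 184 184 180 144
182 186 187 187 189 187 187 189 185 184 178 185 194 186 177 184 183 185 187 185 186 186 181 138 163
185 185 186 187 188 189 189 186 185 187 187 169 179 176 182 190 181 185 184 186 187 185 159 165 211
188 187 185 188 188 187 189 187 187 192 141 157 183 169 135 181 187 184 186 187 186 188 159 187 213
191 187 185 185 187 187 186 188 188 189 150 102 98 95 120 184 187 187 188 185 186 186 168 193 213
194 185 184 186 186 186 187 189 189 191 187 145 121 143 190 187 184 187 185 185 184 186 184 181 206
197 186 186 185 186 186 185 187 186 189 180 142 127 138 178 184 185 186 184 186 186 186 184 183 173
```

```bash
python3 - <<'E'
from h import *
p=np.load("w9.npz")["p"]; g=cv2.cvtColor(p,cv2.COLOR_RGB2GRAY); d=np.load("w9.npz")["d"]
print("    ",*range(308,332))
for r in range(178,216): print(r,*["%3d"%x for x in g[r,308:332]])
print(d[180:212:2,312:326:2].round())
E
```

```text
308 309 310 311 312 313 314 315 316 317 318 319 320 321 322 323 324 325 326 327 328 329 330 331
178 187 188 187 186 185 188 187 189 187 189 187 187 187 186 186 187 185 184 185 183 184 185 185 186
179 185 187 186 185 184 184 186 185 188 186 186 187 186 186 186 183 184 183 186 183 184 184 186 185
180 185 185 185 186 184 184 185 185 186 186 184 184 183 184 183 184 184 185 183 184 186 182 184 185
181 186 185 185 185 186 184 183 183 183 186 183 184 181 180 183 184 186 184 184 183 182 183 186 185
182 189 186 185 185 184 181 178 177 185 191 194 190 186 180 177 179 184 183 183 185 185 185 187 184
183 186 186 186 184 185 181 179 182 187 194 196 195 190 183 183 183 183 184 184 183 183 185 185 184
184 187 185 186 184 183 186 186 184 182 183 186 185 184 184 189 188 185 184 183 184 185 183 184 187
185 186 187 185 184 187 190 187 175 169 172 179 181 176 178 182 190 190 185 181 183 185 185 184 184
186 188 187 184 184 188 188 175 162 168 178 186 186 180 172 171 180 189 184 180 181 185 184 185 185
187 186 186 185 190 192 181 158 151 169 182 187 186 180 166 153 166 184 188 182 184 185 185 185 185
188 
[... 2704 characters left out ...]
 75  72  63  54  54  53  52  51  52  54  50  51  53  52  54  61  68  86 100 105 108 111 127
[[309. 309. 309. 310. 309. 310. 309.]
 [311. 311. 310. 310. 311. 309. 308.]
 [310. 309. 307. 310. 308. 310. 310.]
 [309. 309. 326. 327. 327. 311. 309.]
 [310. 327. 327. 326. 326. 327. 309.]
 [310. 318. 328. 330. 328. 319. 310.]
 [311. 312. 318. 320. 320. 312. 311.]
 [311. 311. 288. 286. 313. 312. 313.]
 [312. 314. 279. 278. 313. 313. 314.]
 [314. 313. 272. 271. 315. 314. 315.]
 [313. 315. 266. 264. 273. 315. 315.]
 [314. 314. 258. 259. 265. 315. 316.]
 [316. 317. 253. 253. 257. 316. 317.]
 [316. 317. 249. 247. 251. 317. 315.]
 [317. 318. 241. 241. 245. 316. 316.]
 [318. 318. 236. 236. 240. 318. 318.]]
```

```bash
python3 - <<'E'
from h import *
i=camera_info("wrist"); z=np.load("w9.npz"); i["world_from_camera"]=z["T"]; d=z["d"]
H=onz(i,318.3,188.8,51)
for zt in(64,67.5,71): 
    t=onz(i,317.8,195.8,zt); print(zt,t.round(1),"need",(H-t)[:2].round(1))
print(at(i,d,318,194).round(1),at(i,d,318,198).round(1),at(i,d,312,186).round(1))
E
```

```text
64 [ 496.4 -121.5   64. ] need [0.8 4.3]
67.5 [ 496.4 -120.6   67.5] need [0.7 3.3]
71 [ 496.5 -119.6   71. ] need [0.7 2.4]
[ 496.8 -116.4   76.3] [ 496.8 -115.9   92.7] [ 490.6 -113.6   52. ]
```

```bash
python3 -m handwheel '0.015 0.06 0 0 0.9;0 0 -0.3 0 0.9;0 0 0 0 0.9;0 0 0 0 0.9;0 0 0 0 0.9'; python3 - <<'E'
from h import *
s=read_state(); print(s["eef_pos"])
p,d,i=shot("wrist"); np.savez("w10.npz",p=p,d=d,T=i["world_from_camera"])
g=cv2.cvtColor(p,cv2.COLOR_RGB2GRAY)
print("    ",*range(310,330))
for r in range(180,208): print(r,*["%3d"%x for x in g[r,310:330]],"|",*d[r,314:324:2].round().astype(int))
E
```

```text
clock: 18.75
eef_pos: [497.3, -114.1, 161.4]
eef_rot: [3.141, 0.0, 1.521]
wrist_force: [0.5, 0.9, -0.2]
finger_gap: 22.2
finger_force: 43.8
[ 497.2994019  -114.11290023  161.35678794]
     310 311 312 313 314 315 316 317 318 319 320 321 322 323 324 325 326 327 328 329
180 185 186 187 187 189 188 189 189 188 187 187 186 187 187 184 184 184 185 186 187 | 296 297 297 296 296
181 187 188 187 188 187 189 188 188 187 187 189 186 185 185 185 186 184 185 185 186 | 297 298 298 296 296
182 187 186 187 187 187 189 188 188 189 189 186 186 185 184 186 186 184 185 185 183 | 298 298 297 297 297
183 185 184 185 186 189 187 188 187 188 186 186 185 185 186 186 184 185 184 184 185 | 299 296 295 297 298
184 185 185 183 185 186 187 188 187 187 185 186 183 184 184 184 185 185 185 183 184 | 299 298 296 297 297
185 185 185 183 182 185 185 184 184 183 184 183 184 183 185 185 183 186 184 184 184 | 299 297 299 297 299
186 185 184 183 182 184 183 183 183 185 184 182 182 182 183 185 184 183 184 186 184 | 298 298 299 298 299
187 185 184 183 183 183 187 191 192 193 193 189 184 182 179 181 185 182 183 184 185 | 298
[... 1436 characters left out ...]
40 138 144 148 154 165 179 185 185 185 186 | 300 262 261 268 302
202 165 167 168 164 159 152 145 140 142 136 133 131 131 135 153 168 174 181 181 181 | 303 260 259 263 304
203 144 142 142 141 136 138 140 143 143 138 133 128 123 130 135 145 157 163 169 170 | 303 255 255 260 303
204 129 128 128 127 130 134 139 144 141 141 133 126 125 126 126 131 135 140 141 150 | 304 253 252 258 303
205 126 127 127 127 125 133 135 137 139 134 127 125 127 127 125 124 128 127 125 136 | 305 252 249 255 303
206 129 128 127 126 125 126 129 131 132 127 124 124 126 125 124 125 125 125 125 127 | 304 247 246 251 303
207 126 125 126 126 123 126 125 126 126 123 125 123 124 125 125 124 126 124 125 127 | 305 245 244 248 304
```

```bash
python3 -m handwheel '0 -0.02 0 0 0.9;0 0 -0.1 0 0.9;0 0 -0.1 0 0.9;0 0 0 0 0.9'; python3 -m handwheel '0 0 -0.1 0 0.9;0 0 0 0 0.9;0 0 0 0 0.9'; python3 -m handwheel '0 0 -0.1 0 0.9;0 0 0 0 0.9;0 0 0 0 0.9'
```

```text
clock: 19.13
eef_pos: [496.7, -114.8, 151.8]
eef_rot: [-3.14, -0.0, 1.521]
wrist_force: [0.7, 0.4, -0.9]
finger_gap: 22.4
finger_force: 43.8
clock: 19.38
eef_pos: [497.0, -114.8, 148.4]
eef_rot: [-3.141, -0.0, 1.521]
wrist_force: [1.1, -0.2, -0.1]
finger_gap: 22.4
finger_force: 43.8
clock: 19.63
eef_pos: [497.0, -114.8, 144.5]
eef_rot: [-3.141, -0.0, 1.521]
wrist_force: [-0.5, 0.1, -0.2]
finger_gap: 22.7
finger_force: 43.8
```

```bash
for k in 1; do python3 -m handwheel '0 0 -0.1 0 0.9;0 0 0 0 0.9;0 0 0 0 0.9'; done; python3 -m handwheel '0 0 -0.06 0 0.9;0 0 0 0 0.9;0 0 0 0 0.9'; python3 -m handwheel '0 0 -0.05 0 0.9;0 0 0 0 0.9;0 0 0 0 0.9'
```

```text
clock: 19.88
eef_pos: [497.2, -114.9, 140.6]
eef_rot: [3.141, -0.0, 1.521]
wrist_force: [-0.1, 0.3, -0.4]
finger_gap: 22.4
finger_force: 43.8
clock: 20.13
eef_pos: [497.2, -114.9, 138.4]
eef_rot: [3.141, 0.0, 1.521]
wrist_force: [-1.5, -1.0, 2.4]
finger_gap: 22.1
finger_force: 43.8
clock: 20.38
eef_pos: [497.2, -114.9, 136.4]
eef_rot: [3.141, 0.0, 1.521]
wrist_force: [0.2, -0.1, 4.4]
finger_gap: 22.6
finger_force: 43.8
```

```bash
python3 -m handwheel '0 0 -0.03 0 0.9;0 0 0 0 0.9;0 0 0 0 0.9;0 0 0 0 0.9';  python3 -m handwheel '0 0 -0.02 0 0.9;0 0 0 0 0.9;0 0 0 0 0.9;0 0 0 0 0.9'
```

```text
clock: 20.72
eef_pos: [497.4, -114.9, 136.0]
eef_rot: [3.14, 0.0, 1.521]
wrist_force: [-2.6, 0.0, 12.9]
finger_gap: 22.1
finger_force: 43.8
clock: 21.05
eef_pos: [497.5, -115.0, 135.7]
eef_rot: [3.14, 0.0, 1.521]
wrist_force: [-4.5, 0.9, 18.9]
finger_gap: 22.5
finger_force: 43.8
```

```bash
python3 - <<'E'
from h import *
i=camera_info("wrist"); z=np.load("w9.npz"); i["world_from_camera"]=z["T"]; d=z["d"]
W=world(i,d,325,400,160,275)
near=lambda x,y,r:np.hypot(W[...,0]-x,W[...,1]-y)<r
P=W[(W[...,2]>88)&(W[...,2]<100)&near(534,-160,40)]; H=W[(W[...,2]>72)&(W[...,2]<82)&near(528.6,-114,16)]
A=W[(W[...,2]>66)&(W[...,2]<76)&near(531,-140,22)]
B=W[(W[...,2]>57)&(W[...,2]<66)&near(534,-161,40)]
for n,q in zip("post hub arm blk".split(),(P,H,A,B)): print(n,len(q),np.median(q,0).round(1) if len(q) else "")
r=A[:,:2]-A[:,:2].mean(0); v=np.linalg.svd(r,full_matrices=False)[2][0]; v*=-np.sign(v[1]); print("arm angle",np.degrees(np.arctan2(v[1],v[0]))%360,"want 276.6")
print(read_state()["wrist_force"],read_state()["eef_pos"])
E
```

```text
post 48 [ 536.7 -161.6   93.4]
hub 336 [ 528.6 -114.2   73.2]
arm 540 [ 531.8 -138.5   71.7]
blk 793 [ 547.2 -151.    62.7]
arm angle 280.9094409730168 want 276.6
[-4.51950003  0.85380365 18.90661198] [ 497.53797829 -114.95641865  135.74603881]
```

```bash
python3 -c "
from cell import *
print(sign_off())"
```

```text
the job is handed in; nothing more can be done
None
```

I handed the job in at about 21 s, though `sign_off()` gave no verdict: the square block is seated in the nest, the clamp lever is against its stop, and the gripper still holds the screwdriver with the reset key pressed hard against its stop (about 19 N); the round block and nut driver were never touched.

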